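# Swing a domino tier round on its corner pin and lock it

### The arm

A 6-joint arm with a two-finger parallel gripper is mounted at the origin on the work surface. World frame = base frame: x ahead of the robot, y to its left, z up, the work surface at z = 0. Lengths are in m, angles in rad, forces in N, time in s.
With the tool pointing down it reaches from about 0.25 to 0.775 m from the base axis. Payload 4 kg.
Tool frame: the origin (TCP) lies midway between the tips of the shut fingers; the grasp point (between the pads) lies 19 mm behind it; z points along the fingers, y is the line along which they close (so a half turn about z gives the same grasp; the last joint's range is limited). The gripper opens to 94 mm and grips with 3 to 60 N. Pads are 16 mm wide; open, the fingers measure 119 mm over their backs; the gripper's body (75 mm by 177 mm) begins 78 mm behind the grasp point.
Start: joints at [1.104, 0.087, 1.371, -0, 1.684, -0.103], TCP at [0.196, 0.514, 0.206] pointing down, gripper open.
Joint ranges: [-3.1, 3.1], [-0.76, 2.03], [0.27, 2.55], [-1.08, 4.22], [0.17, 2.65], [-2.57, 2.57]. Speed limits (rad/s): [2.79, 2.79, 3.14, 3.14, 3.14, 3.14].

### API

Orientations are given as [roll, pitch, yaw] about the fixed x, y, z axes, in that order (R = Rz(yaw) Ry(pitch) Rx(roll)).
In Python, from bench import get_obs, snapshot, close_job gives the robot as it stands. The module is installed in compiled form; this text tells all that it offers.
- The arm moves only by the tool drive_tool, never from a script. Its argument "commands" is a list of rows, each a list of 6 numbers: the shift along the tool's x, y, z in units of 0.04 m (1.0 is 0.04 m), then the turn, a rotation vector about the tool's x, y, z in units of 0.1 rad (1.0 is 0.1 rad). In form: [[dx, dy, dz, wx, wy, wz], ...]. A call has 1 to 20 rows; each row shifts and turns the commanded pose from where the row before left it, along the tool's axes as they then stand; what a row does not reach is not made up. A row lasts 1/8 s, in which the tool goes at most 62.5 mm and 10.7 degrees, less where a joint would pass 70% of its speed; a pose out of reach is approached as far as the arm can. A call with a number of a shift or a turn outside -1 to 1 is refused whole. A call with a gripper value outside its range is refused whole. "gripper" is the closure, from 0 (fully open) to 1 (shut), set as the call begins (left out, the last holds). The fingers move at their own pace and stop on an object; the grip force is fixed at half the most. Time passes only in rows, so rows that do not move let the fingers close. It gives the time, the measured TCP pose, the force, the opening and the grip force at its end, in the units of the state.
- get_obs(): the state, without advancing time (a new reading comes with each control period).
- snapshot(name): name is "side" or "top" or "wrist"; returns a dict with "image" (420x560x3 uint8, blue, green, red), "range_z" (420x560 float32, m along the optical axis (not along the pixel's ray), 0 where there is no reading), "fx", "fy", "cx", "cy" (pixels), "k1" (the pictures are not rectified: a ray, as slopes to the right and down, at radius r is drawn at 1 + k1 r^2 times it, then the intrinsics apply), "rvec" (rotation vector, rad) and "tvec" (3), from world to camera coordinates, as OpenCV has them. Camera axes: x right, y down, z forward; pixel columns grow to the right and rows downward; lengths in m; the calibration is good to about 2 mm. A picture is of the moment at which its call begins.
- close_job(): hands the job in; it is judged then, once.
The state is a dict: "time": time; "joint_positions": joint angles; "qvel": joint speeds; "joint_torque": joint torques, N m; "tool_pos": TCP position; "ee_rot": TCP orientation; "wrist_force": force on the tool from outside, world axes, zero at the start; "wrist_torque": the same for the moment, N m; "width": finger opening in m; "finger_force": force on a finger pad.
Only numpy, scipy, OpenCV 4.12 (cv2) and the standard library are available. Lean on these libraries where they do the work, as an engineer would, in place of code of your own. Each camera call takes 0.05 s, during which the arm holds its last target. There are 200 camera calls.

### The job

Push the blue domino tier sideways near its free end so that it swings round on its corner pin until it bears on the rubber pad of the black stop; the pad's setting is unknown, so find it by feel, lean on it with a steady 8 newtons or so for a second, and never push the tier with more than 15 newtons. Then take the red-knobbed locking pin out of its black holder and set it fully down into the hole in the pale green board beside the tier, so that the tier stays trapped between pin and stop, and let go. The dominoes in the tier must stay standing, and the other things on the table must be left where they are.

Things in the scene. Friction and masses are not known exactly. Their poses are not given: they have to be found in the camera images.
- base: Fixed pale green acrylic board, 290 x 245 x 20 mm. Origin: on its underside (table top), under the axis of the upright steel pivot pin; z up. It spans x -50..240, y -170..75 mm. The pin's 20 mm cap, top 13.5 mm above the board, keeps the tier from being lifted off. The tier's x axis is parallel to the board's when the stop's pad is screwed fully in.
- tier: Loose blue tray, about 0.35 kg, flat on the board; the pivot pin passes through its corner (0.5 mm play). Origin: on that axis, at its underside; x along it, z up. Spans x -18..205, y -18..42 mm, rails up to z 22 mm. Starts 0.5 to 0.85 rad clockwise (from above) of the board's x; swing it anticlockwise by pushing its -y side face towards its +y, near x 185 mm (drag there 1 to 2 N).
- tier_corner (a point): The tier's free corner that is pushed: on the tier at x 205, y -18 mm, half-way up its rail (z 11 mm).
- stop: Black block on the board, 34 x 18 x 24 mm. Origin: on the board's top, middle of its lower edge on the pad side (board frame x 180, y 50.5 mm); axes as the board's. Its rigid rubber pad stands out 8.5 mm to -y plus a screw setting of 0 to 8 mm, different each time and not measured: the tier's +y face (y 42 mm) meets it at a tier yaw 0 to 0.045 rad short of the board's.
- lock_hole (a point): Centre of the mouth of the locking hole in the board's top (board frame x 60, y -27.5, z 20 mm), in a dark 18 mm square mark: 12 mm in diameter, 15 mm deep, blind. With the tier on the stop, the hole's centre lies 7 to 10 mm clear of its -y face; until then the tier hides the hole.
- pin_knob (a point): Centre of the red knob (24 mm across, 18 mm high) of the loose locking pin, 50 g: steel shaft below it 10 mm across, 55 mm long; knob centre 64 mm above the tip. At the start it stands 15 mm deep in its holder; there, and also fully down in the board's hole, the knob centre is 69 mm above the table. Pinch the knob at or above its centre so that the fingers clear the tier's rail.
- pin_tip (a point): Centre of the lower end of the locking pin's shaft, chamfered; when the pin is fully down in the board its height is 5 mm above the table.
- holder: Fixed black plate 55 x 55 x 20 mm with a 12 mm hole, 15 mm deep, in which the pin stands; origin at the centre of its underside.
- tile0: Ivory domino 48 x 9 x 24 mm, loose, standing on its long edge in the tier's groove near the pivot; origin at the middle of its lower edge face, z up.
- tile1: Second such domino, next along the groove (tier frame x 84, y 32 mm).
- tile2: Bystander: a domino standing on its long edge on the table.
- bowl: Bystander: empty yellow plastic bowl, 140 mm wide, 55 mm high; origin under its centre.
- tumbler: Bystander: stainless steel tumbler, 74 mm wide, 110 mm high; origin under its centre.
- ashtray: Bystander: blue ceramic ashtray, 112 mm wide, 32 mm high; origin under its centre.
- clip: Bystander: chrome spring clip, 58 mm long, 18 mm high; origin under its centre.
There are look-alikes about, which are no part of the job. There is more than one size of the tier; the job needs the largest.

How it is judged:
On the way:
1. the tier is swung home and pressed on the stop's pad with at least 4 N for 0.3 s (contact force between tier and stop above 4 N and contact force between the fingers and tier above 2 N and angle between the x axis of tier and the x axis of base, either way round below 0.09 rad), for 0.3 s.
At the end, for the whole second after the job is handed in: The pin stands in the board's hole, outside the tier (tip within 4 mm of the hole's centre and 3 mm of its bottom, lean under 0.25 rad); the tier is at rest within 0.1 rad of the board's x axis; both its dominoes stand in their groove (lean under 0.5 rad) (horizontal distance between pin_tip and lock_hole below 0.004 m and z of pin_tip in the frame of base below 0.008 m and angle between pin_tip's own z axis and vertical below 0.25 rad and y of pin_tip in the frame of tier below -0.02 m and angle between the x axis of tier and the x axis of base, either way round below 0.1 rad and linear speed of tier below 0.01 m/s and angle between each of tile0, tile1's own z axis and vertical below 0.5 rad and y of each of tile0, tile1 in the frame of tier above 0.02 m and z of each of tile0, tile1 in the frame of tier below 0.012 m); the robot touches nothing.
It fails at once if the tier is pushed by the robot with more than 15 N (contact force between any of the fingers, the arm and tier above 15 N).
It fails at once if a domino in the tier falls over (angle between any of tile0, tile1's own z axis and vertical above 0.8 rad).
It fails at once if a bystander is moved more than 15 mm or knocked over (distance of any of bowl, tumbler, ashtray, clip, tile2 from where it was at the start of the episode above 0.015 m or angle between any of bowl, tumbler, ashtray, clip, tile2's own z axis and vertical above 0.5 rad).
It also fails if it takes over 72 s, if anything falls off the work surface, if the arm or the gripper's body presses on something with over 40 N, if the wrist force passes 120 N, or if a joint passes its speed limit or range.

## Working session

There is one attempt and no reset: what is moved stays moved. The work goes in short steps, Python scripts to look and compute and a tool call to move; the robot and the scene stay as the last step left them, time stands still between calls to the robot, and variables do not carry over. Pictures are saved under pics/ and viewed, at most 10 in all, crops included, and the job is handed in when it is done.

Besides the shell and the picture viewer there is one more tool, called by a JSON object that holds its "op" and its "data". drive_tool: Moves the arm, as the interface text tells. Its arguments: {"type":"object","properties":{"commands":{"type":"array"},"gripper":{"type":"number"}},"required":["commands"]}

```bash
mkdir -p pics; cat > h.py <<'E'
import numpy as np, cv2
from bench import get_obs, snapshot, close_job
def cam(s):
    R,_=cv2.Rodrigues(np.array(s["rvec"],float)); return R,np.array(s["tvec"],float).reshape(3)
def und(s,uv):
    K=np.array([[s["fx"],0,s["cx"]],[0,s["fy"],s["cy"]],[0,0,1.]])
    return cv2.undistortPoints(np.array(uv,float).reshape(-1,1,2),K,np.array([s["k1"],0,0,0,0.])).reshape(-1,2)
def at_depth(s,uv):
    R,t=cam(s); n=und(s,uv); d=np.array([s["range_z"][int(round(v)),int(round(u))] for u,v in np.array(uv).reshape(-1,2)])
    return (np.c_[n,np.ones(len(n))]*d[:,None]-t)@R
def at_z(s,uv,z):
    R,t=cam(s); n=und(s,uv); d=np.c_[n,np.ones(len(n))]@R; c=-R.T@t
    return c+d*((z-c[2])/d[:,2])[:,None]
def proj(s,P):
    K=np.array([[s["fx"],0,s["cx"]],[0,s["fy"],s["cy"]],[0,0,1.]])
    return cv2.projectPoints(np.array(P,float).reshape(-1,1,3),np.array(s["rvec"],float),np.array(s["tvec"],float),K,np.array([s["k1"],0,0,0,0.]))[0].reshape(-1,2)
E
python3 - <<'E'
from h import *
for n in("top","side"):
    s=snapshot(n); R,t=cam(s); print(n,s["fx"],s["k1"],-R.T@t); cv2.imwrite(f"pics/{n}0.png",cv2.resize(s["image"],(784,588)))
print(get_obs())
E
```

```text
top 447.47887686974036 0.03157363855928815 [0.34128606 0.03581587 1.39787988]
side 543.8295266873073 -0.048020290765239795 [ 0.08058546 -0.82762256  1.05912659]
{'time': 0.1, 'joint_positions': array([ 1.10391629e+00,  8.79057546e-02,  1.37206447e+00, -5.90505499e-05,
        1.68361458e+00, -1.03127127e-01]), 'qvel': array([ 6.94955483e-05, -1.23716655e-03, -2.15165577e-03,  5.66008842e-04,
        1.22020204e-03, -1.59978930e-03]), 'joint_torque': array([ 1.53066791e-03, -3.41255915e+01, -3.03299546e+01,  7.19166733e-02,
        3.05754715e-02, -8.68819461e-05]), 'tool_pos': array([0.19549803, 0.51356011, 0.20442736]), 'ee_rot': array([-3.13960505e+00, -1.46704221e-04,  2.77783301e+00]), 'wrist_force': array([ 0.46355001, -0.52728472,  0.08231186]), 'wrist_torque': array([-0.01383851, -0.0092852 ,  0.01535876]), 'finger_force': 0.0, 'width': 0.09396018399734608}
```

View pics/top0.png

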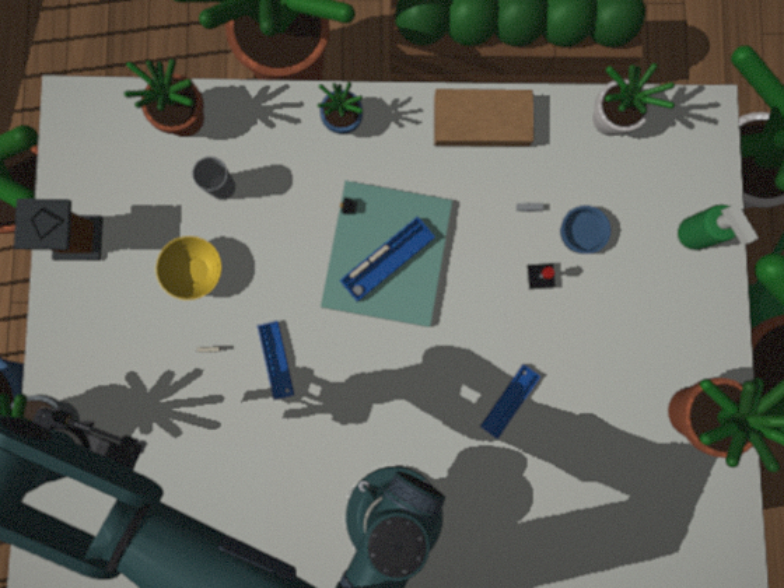

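View pics/side0.png

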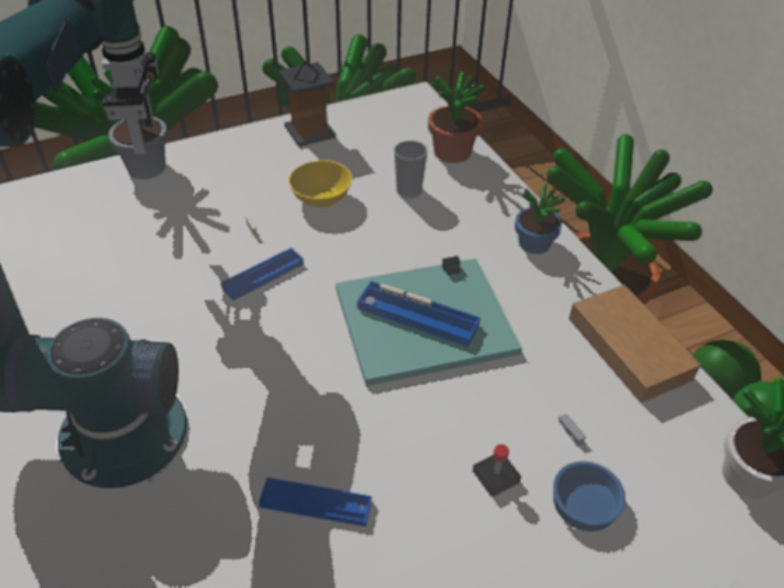

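Top view (784 px wide): the tier on the board runs (352,290) to (432,228), with the pivot cap at (357,290). The stop is at (350,205) and the red pin at (547,272).

Possible mix-ups:
- **Tier:** the job's tier is the one on the green board at about (390,258). It has the dominoes and is the largest. The other blue trays, at (277,360) and (510,400), are smaller look-alikes.
- **Pin:** there is only one red knob, at (547,272).

Next I measure the poses and check the choice with one crop.

```bash
cat > m.py <<'E'
from h import *
def hullrect(s,mask,z):
    n,l,st,ce=cv2.connectedComponentsWithStats(mask.astype(np.uint8)); i=1+np.argmax(st[1:,4])
    c=max(cv2.findContours((l==i).astype(np.uint8),cv2.RETR_EXTERNAL,cv2.CHAIN_APPROX_NONE)[0],key=cv2.contourArea)
    P=at_z(s,c.reshape(-1,2),z)[:,:2]
    r=cv2.minAreaRect((P*1000).astype(np.float32)); return r,cv2.boxPoints(r)
def masks(s,roi):
    h=cv2.cvtColor(s["image"],cv2.COLOR_BGR2HSV); H,S,V=cv2.split(h)
    m=np.zeros(H.shape,bool); m[roi[1]:roi[3],roi[0]:roi[2]]=1
    return m&(H>70)&(H<96)&(S>40), m&(H>=100)&(H<130)&(S>120), m&((H<8)|(H>172))&(S>150)
E
python3 - <<'E'
from m import *
rois={"top":(215,120,340,240),"side":(235,180,375,275)}
kro={"top":(370,180,420,212),"side":(340,305,380,345)}
ims=[]
for n in rois:
    s=snapshot(n); g,b,_=masks(s,rois[n]); _,_,r=masks(s,kro[n])
    for nm,m,z in(("board",g|b,.02),("tier",b,.042)):
        q,bx=hullrect(s,m,z); print(n,nm,np.round(q[0],1),np.round(q[1],1),round(q[2],2),np.round(bx).tolist())
    ys,xs=np.where(r); uv=[[xs.mean(),ys.mean()]]; print(n,"knob",len(xs),uv,at_z(s,uv,.069 if n=="side" else .075),at_depth(s,uv))
    x0,y0,x1,y1=rois[n]; ims.append(cv2.resize(s["image"][y0:y1,x0:x1],(390,300 if n=="side" else 380),interpolation=cv2.INTER_CUBIC))
H=380; ims=[cv2.copyMakeBorder(i,0,H-i.shape[0],0,0,0) for i in ims]
cv2.imwrite("pics/crop.png",np.hstack(ims))
E
```

```text
top board [569.2  15.1] [244.8 288.8] 79.83 [[405.0, -80.0], [690.0, -131.0], [733.0, 110.0], [449.0, 161.0]]
top tier [553.2  14.3] [ 61.1 224.3] 40.2 [[457.0, 80.0], [602.0, -91.0], [649.0, -52.0], [504.0, 120.0]]
top knob 62 [[np.float64(391.01612903225805), np.float64(193.96774193548387)]] [[ 0.52070728 -0.3279417   0.075     ]] [[ 0.51937113 -0.3252328   0.08485147]]
side board [567.1  12.8] [256.3 289.9] 79.79 [[402.0, -88.0], [687.0, -139.0], [732.0, 113.0], [447.0, 165.0]]
side tier [548.1  12.7] [ 75.  223.7] 40.08 [[447.0, 74.0], [591.0, -97.0], [649.0, -49.0], [505.0, 122.0]]
side knob 48 [[np.float64(357.7916666666667), np.float64(321.25)]] [[ 0.52266637 -0.32296736  0.069     ]] [[ 0.51772863 -0.32860401  0.08005904]]
```

View pics/crop.png

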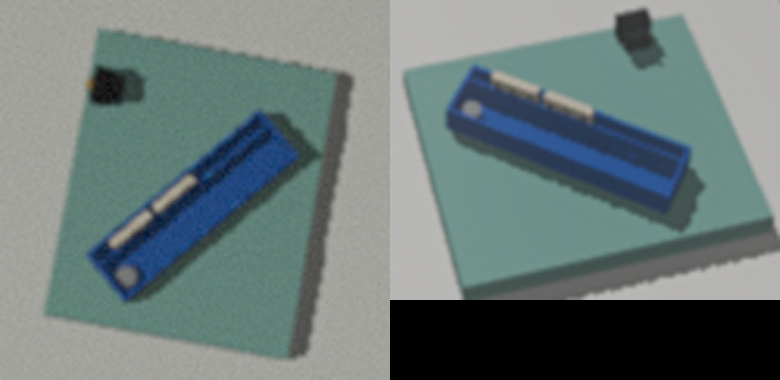

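The crop shows the 290 x 245 board, the stop at upper left and the tier with two dominoes, so the choice is right. Both fitted sizes agree with the text (289x245 and 224x61).

- **Pivot:** about (484,78) mm.
- **Yaw:** board -0.178, tier -0.869.
- **Hole:** about (538,41) mm.

First move is over to the push side, well above everything, with the fingers shut.

{"op": "drive_tool", "data": {"commands": [[-0.7,-0.55,0,0,0,0],[-0.7,-0.55,0,0,0,0],[-0.7,-0.55,0,0,0,0],[-0.7,-0.55,0,0,0,0],[-0.7,-0.55,0,0,0,0],[-0.7,-0.55,0,0,0,0],[-0.7,-0.55,0,0,0,0],[-0.7,-0.55,0,0,0,0],[-0.7,-0.55,0,0,0,0],[-0.7,-0.55,0,0,0,0],[-0.7,-0.55,0,0,0,0],[-0.7,-0.55,0,0,0,0],[-0.7,-0.55,0,0,0,0],[-0.7,-0.55,0,0,0,0],[-0.7,-0.55,0,0,0,0],[-0.7,-0.55,0,0,0,0],[-0.7,-0.55,0,0,0,0],[-0.7,-0.55,0,0,0,0],[-0.7,-0.55,0,0,0,0],[-0.7,-0.55,0,0,0,0]], "gripper": 1.0}}

```text
time: 2.7
tool_pos: [0.5629, -0.0975, 0.2051]
ee_rot: [3.141, -0.001, 2.778]
wrist_force: [-0.1, 0.1, -0.2]
width: 0.0006
finger_force: 0.0
```

{"op": "drive_tool", "data": {"commands": [[0,0,0.13,0,0,1],[0,0,0.13,0,0,1],[0,0,0.13,0,0,1],[0,0,0.13,0,0,1],[0,0,0.13,0,0,1],[0,0,0.13,0,0,1],[0,0,0.13,0,0,1],[0,0,0.13,0,0,1],[0,0,0.13,0,0,1],[0,0,0.13,0,0,1],[0,0,0.13,0,0,1],[0,0,0.13,0,0,1],[0,0,0.13,0,0,1],[0,0,0.13,0,0,1],[0,0,0.13,0,0,1],[0,0,0.13,0,0,1],[0,0,0.13,0,0,1],[0,0,0.13,0,0,1],[0,0,0.13,0,0,1],[0,0,0.13,0,0,1]]}}

```text
time: 5.2
tool_pos: [0.5623, -0.0964, 0.101]
ee_rot: [-3.141, 0.0, 0.774]
wrist_force: [-0.1, 0.5, -1.5]
width: 0.0001
finger_force: 0.0
```

{"op": "drive_tool", "data": {"commands": [[0,0,0.3,0,0,0.4],[0,0,0.4,0,0,0.3],[0,0,0.4,0,0,0],[0,0,0.4,0,0,0],[0,0,0.2,0,0,0],[0,0,0.1,0,0,0],[0,0,0,0,0,0]]}}

```text
time: 6.08
tool_pos: [0.5626, -0.0965, 0.0295]
ee_rot: [3.142, -0.0, 0.708]
wrist_force: [0.6, 0.4, 1.0]
width: 0.0002
finger_force: 0.0
```

```bash
python3 - <<'E'
from h import *
s=snapshot("wrist"); cv2.imwrite("pics/w1.png",s["image"]); R,t=cam(s); print(-R.T@t); print(get_obs()["wrist_force"])
E
```

```text
[ 0.62253219 -0.04516874  0.2099684 ]
[ 0.10952344 -0.29217744 -0.18052559]
```

View pics/w1.png

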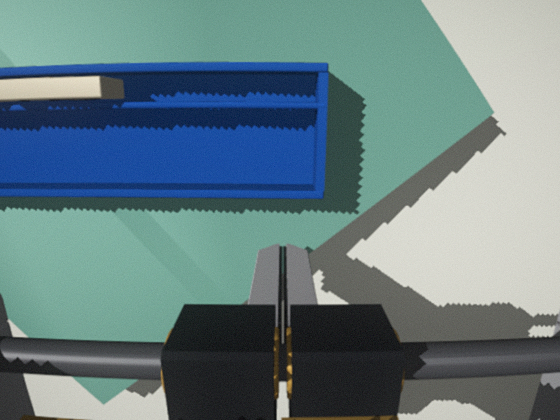

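The wrist view shows the tier's -y face about 25 mm ahead of the fingertips, at row 195, with the free end at column 325. Tool +x is towards the tier, so I close the gap gently.

{"op": "drive_tool", "data": {"commands": [[0.1,0,0,0,0,0],[0.1,0,0,0,0,0],[0.1,0,0,0,0,0],[0.1,0,0,0,0,0],[0.06,0,0,0,0,0],[0.04,0,0,0,0,0],[0.04,0,0,0,0,0],[0.04,0,0,0,0,0],[0.04,0,0,0,0,0],[0.04,0,0,0,0,0]]}}

```text
time: 7.38
tool_pos: [0.5826, -0.0792, 0.0295]
ee_rot: [-3.142, -0.0, 0.708]
wrist_force: [0.2, -0.5, 0.7]
width: 0.0005
finger_force: 0.0
```

{"op": "drive_tool", "data": {"commands": [[0.04,0,0,0,0,0],[0.04,0,0,0,0,0],[0.04,0,0,0,0,0]]}}

```text
time: 7.75
tool_pos: [0.5862, -0.0764, 0.0295]
ee_rot: [3.141, 0.0, 0.708]
wrist_force: [-0.7, -1.6, 1.5]
width: 0.0006
finger_force: 0.7
```

Contact at about 1.7 N, which matches the drag. Now I swing along the arc, turning the tool with the tier.

{"op": "drive_tool", "data": {"commands": [[0.06,0.007,0,0,0,-0.13],[0.09,0.01,0,0,0,-0.2],[0.115,0.014,0,0,0,-0.25],[0.115,0.014,0,0,0,-0.25],[0.115,0.014,0,0,0,-0.25],[0.115,0.014,0,0,0,-0.25]]}}

```text
time: 8.5
tool_pos: [0.6062, -0.0612, 0.0295]
ee_rot: [3.141, -0.0, 0.843]
wrist_force: [0.2, -1.3, -0.0]
width: 0.0005
finger_force: 0.7
```

{"op": "drive_tool", "data": {"commands": [[0.115,0.014,0,0,0,-0.25],[0.115,0.014,0,0,0,-0.25],[0.115,0.014,0,0,0,-0.25],[0.115,0.014,0,0,0,-0.25],[0.115,0.014,0,0,0,-0.25],[0.115,0.014,0,0,0,-0.25],[0.115,0.014,0,0,0,-0.25],[0.115,0.014,0,0,0,-0.25],[0.115,0.014,0,0,0,-0.25],[0.115,0.014,0,0,0,-0.25]]}}

```text
time: 9.75
tool_pos: [0.6372, -0.027, 0.0295]
ee_rot: [3.142, -0.0, 1.092]
wrist_force: [0.5, -1.3, -0.5]
width: 0.0004
finger_force: 0.7
```

```bash
python3 - <<'E'
from m import *
o=get_obs(); print(o["tool_pos"],o["ee_rot"],o["wrist_force"])
P=np.array([.4839,.0783]); d=o["tool_pos"][:2]-P
a=o["ee_rot"][2]-np.pi/2; c,s_=np.cos(a),np.sin(a); print("tool in tier-ish frame",c*d[0]+s_*d[1],-s_*d[0]+c*d[1], "rel yaw to board",a+.1775)
s=snapshot("wrist"); cv2.imwrite("pics/w2.png",s["image"])
E
```

```text
[ 0.63719212 -0.02701544  0.02949579] [ 3.14150108e+00 -8.87544701e-05  1.09244602e+00] [ 0.54757021 -1.26760349 -0.54624403]
tool in tier-ish frame 0.18456422862219582 -0.02293165372598706 rel yaw to board -0.3008503115467265
```

View pics/w2.png

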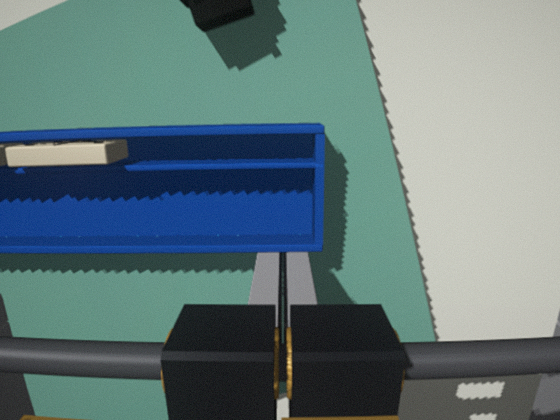

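The fingers bear squarely on the face (contact at about (285,252)), the tier is parallel and the dominoes stand. About 0.225 rad more, then I creep.

{"op": "drive_tool", "data": {"commands": [[0.115,0.014,0,0,0,-0.25],[0.115,0.014,0,0,0,-0.25],[0.115,0.014,0,0,0,-0.25],[0.115,0.014,0,0,0,-0.25],[0.115,0.014,0,0,0,-0.25],[0.115,0.014,0,0,0,-0.25],[0.092,0.01,0,0,0,-0.2],[0.06,0.008,0,0,0,-0.13],[0.04,0.005,0,0,0,-0.09]]}}

```text
time: 10.92
tool_pos: [0.6546, 0.0037, 0.0295]
ee_rot: [3.141, -0.0, 1.283]
wrist_force: [1.1, -1.9, -0.3]
width: 0.0005
finger_force: 0.7
```

{"op": "drive_tool", "data": {"commands": [[0.025,0.003,0,0,0,-0.05],[0.025,0.003,0,0,0,-0.05],[0.025,0.003,0,0,0,-0.05]]}}

```text
time: 11.3
tool_pos: [0.6557, 0.0064, 0.0295]
ee_rot: [3.142, -0.0, 1.298]
wrist_force: [-0.3, -2.3, 0.1]
width: 0.0003
finger_force: 0.7
```

{"op": "drive_tool", "data": {"commands": [[0.025,0.003,0,0,0,-0.05],[0.025,0.003,0,0,0,-0.05]]}}

```text
time: 11.55
tool_pos: [0.6565, 0.0083, 0.0295]
ee_rot: [3.142, -0.0, 1.308]
wrist_force: [0.5, -1.5, -0.7]
width: 0.0008
finger_force: 0.6
```

{"op": "drive_tool", "data": {"commands": [[0.025,0.003,0,0,0,-0.05],[0.025,0.003,0,0,0,-0.05],[0.025,0.003,0,0,0,-0.05],[0.0125,0.0015,0,0,0,-0.025],[0.0125,0.0015,0,0,0,-0.025]]}}

```text
time: 12.18
tool_pos: [0.6579, 0.0121, 0.0295]
ee_rot: [3.142, -0.0, 1.328]
wrist_force: [0.5, -2.0, 0.1]
width: 0.0008
finger_force: 0.7
```

{"op": "drive_tool", "data": {"commands": [[0.0125,0.0015,0,0,0,-0.025],[0.0125,0.0015,0,0,0,-0.025],[0.0125,0.0015,0,0,0,-0.025]]}}

```text
time: 12.55
tool_pos: [0.6585, 0.0134, 0.0295]
ee_rot: [3.142, -0.0, 1.335]
wrist_force: [0.2, -0.9, -0.1]
width: 0.0004
finger_force: 0.7
```

{"op": "drive_tool", "data": {"commands": [[0.0125,0.0015,0,0,0,-0.025],[0.0125,0.0015,0,0,0,-0.025]]}}

```text
time: 12.8
tool_pos: [0.6588, 0.0144, 0.0295]
ee_rot: [3.142, -0.0, 1.34]
wrist_force: [1.4, -1.5, 0.0]
width: 0.0003
finger_force: 0.7
```

{"op": "drive_tool", "data": {"commands": [[0.0125,0.0015,0,0,0,-0.025],[0.0125,0.0015,0,0,0,-0.025]]}}

```text
time: 13.05
tool_pos: [0.6592, 0.0153, 0.0295]
ee_rot: [3.142, -0.0, 1.345]
wrist_force: [0.3, -1.4, -0.1]
width: 0.0004
finger_force: 0.7
```

{"op": "drive_tool", "data": {"commands": [[0.0125,0.0015,0,0,0,-0.025],[0.0125,0.0015,0,0,0,-0.025]]}}

```text
time: 13.3
tool_pos: [0.6595, 0.0163, 0.0295]
ee_rot: [3.142, -0.0, 1.35]
wrist_force: [1.0, -2.2, -0.4]
width: 0.0002
finger_force: 0.7
```

{"op": "drive_tool", "data": {"commands": [[0.0125,0.0015,0,0,0,-0.025],[0.0125,0.0015,0,0,0,-0.025]]}}

```text
time: 13.55
tool_pos: [0.6597, 0.0168, 0.0295]
ee_rot: [-3.141, 0.001, 1.355]
wrist_force: [0.8, -3.5, 0.3]
width: 0.0005
finger_force: 1.5
```

Force is rising and the travel has fallen behind the command, so the pad is found near -0.04 rad. Now small steps.

{"op": "drive_tool", "data": {"commands": [[0.0075,0,0,0,0,0],[0,0,0,0,0,0]]}}

```text
time: 13.8
tool_pos: [0.6597, 0.0168, 0.0295]
ee_rot: [-3.142, 0.001, 1.355]
wrist_force: [-0.3, -3.4, 0.7]
width: 0.0005
finger_force: 2.1
```

{"op": "drive_tool", "data": {"commands": [[0.0125,0,0,0,0,0],[0,0,0,0,0,0]]}}

```text
time: 14.05
tool_pos: [0.6597, 0.0169, 0.0295]
ee_rot: [-3.141, 0.002, 1.355]
wrist_force: [-0.8, -4.8, 0.6]
width: 0.0005
finger_force: 2.8
```

{"op": "drive_tool", "data": {"commands": [[0.0125,0,0,0,0,0],[0.0125,0,0,0,0,0],[0,0,0,0,0,0]]}}

```text
time: 14.42
tool_pos: [0.6598, 0.017, 0.0295]
ee_rot: [-3.141, 0.003, 1.355]
wrist_force: [-0.4, -6.7, 1.4]
width: 0.0007
finger_force: 3.7
```

{"op": "drive_tool", "data": {"commands": [[0.0125,0,0,0,0,0],[0.0065,0,0,0,0,0],[0,0,0,0,0,0],[0,0,0,0,0,0],[0,0,0,0,0,0],[0,0,0,0,0,0]]}}

```text
time: 15.18
tool_pos: [0.6598, 0.017, 0.0295]
ee_rot: [-3.141, 0.005, 1.354]
wrist_force: [-1.5, -8.3, 0.4]
width: 0.0005
finger_force: 4.4
```

Steady at about 8.4 N. I hold for a second, then ease off, back away and rise.

{"op": "drive_tool", "data": {"commands": [[0,0,0,0,0,0],[0,0,0,0,0,0],[0,0,0,0,0,0],[0,0,0,0,0,0],[0,0,0,0,0,0],[0,0,0,0,0,0],[0,0,0,0,0,0],[0,0,0,0,0,0]]}}

```text
time: 16.18
tool_pos: [0.6598, 0.017, 0.0295]
ee_rot: [-3.141, 0.005, 1.354]
wrist_force: [-1.6, -8.9, 1.1]
width: 0.0003
finger_force: 4.4
```

{"op": "drive_tool", "data": {"commands": [[-0.03,0,0,0,0,0],[-0.03,0,0,0,0,0],[-0.04,0,0,0,0,0],[-0.1,0,0,0,0,0],[-0.3,0,0,0,0,0],[-0.5,0,0,0,0,0],[0,0,-1,0,0,0],[0,0,-1,0,0,0],[0,0,-1,0,0,0]]}}

```text
time: 17.3
tool_pos: [0.6513, -0.0208, 0.1506]
ee_rot: [-3.141, -0.0, 1.354]
wrist_force: [0.4, 0.2, 0.1]
width: 0.0004
finger_force: 0.0
```

```bash
python3 - <<'E'
from m import *
o=get_obs(); print(o["tool_pos"],o["ee_rot"],o["joint_positions"])
s=snapshot("top"); g,b,_=masks(s,(215,120,340,240))
q,bx=hullrect(s,b,.042); print(np.round(q[0],1),np.round(q[1],1),q[2],np.round(bx).tolist())
_,_,r=masks(s,(370,180,420,212)); V=s["image"].max(2)
# dark holder block and ashtray
m=np.zeros(V.shape,bool); m[180:215,370:405]=1
q,bx=hullrect(s,m&((V<60)|r),.02); print("holder",q,np.round(bx).tolist())
H=cv2.cvtColor(s["image"],cv2.COLOR_BGR2HSV); m[:]=0; m[140:190,395:450]=1
q,bx=hullrect(s,m&(H[...,0]>95)&(H[...,0]<125)&(H[...,1]>90),.032); print("ash",q)
print("clip",at_z(s,[[380,148]],.01))
E
```

```text
[ 0.65134092 -0.02077116  0.15063486] [-3.14132489e+00 -9.18645241e-05  1.35409227e+00] [-1.18905607e-01  3.29259224e-01  1.19275947e+00  1.17712374e-04
  1.61983148e+00  9.78041959e-02]
[577.6  72.7] [ 61.6 223.7] 79.6314697265625 [[462.0, 63.0], [682.0, 22.0], [693.0, 83.0], [473.0, 123.0]]
holder ((519.2562255859375, -328.6668701171875), (48.966941833496094, 54.96796798706055), 4.409327983856201) [[493.0, -303.0], [497.0, -358.0], [546.0, -354.0], [542.0, -299.0]]
ash ((622.3115234375, -426.4198913574219), (104.06647491455078, 103.77411651611328), 76.01478576660156)
clip [[ 0.67668224 -0.3140279   0.01      ]]
```

The tier stayed home at yaw -0.181, 0.003 rad from the board's. Next I go above the knob, opening the gripper, with the same yaw.

{"op": "drive_tool", "data": {"commands": [[-0.68,-0.13,0,0,0,0],[-0.68,-0.13,0,0,0,0],[-0.68,-0.13,0,0,0,0],[-0.68,-0.13,0,0,0,0],[-0.68,-0.13,0,0,0,0],[-0.68,-0.13,0,0,0,0],[-0.68,-0.13,0,0,0,0],[-0.68,-0.13,0,0,0,0],[-0.68,-0.13,0,0,0,0],[-0.68,-0.13,0,0,0,0],[-0.68,-0.13,0,0,0,0],[-0.68,-0.13,0,0,0,0],[0,0,0,0,0,0]], "gripper": 0.2}}

```text
time: 18.98
tool_pos: [0.5196, -0.3269, 0.149]
ee_rot: [-3.141, -0.0, 1.351]
wrist_force: [-1.0, -0.1, -0.8]
width: 0.075
finger_force: 0.0
```

```bash
python3 - <<'E'
from m import *
o=get_obs(); print(o["tool_pos"],o["ee_rot"],o["width"])
s=snapshot("wrist"); cv2.imwrite("pics/w3.png",s["image"]); _,_,r=masks(s,(0,0,560,420))
ys,xs=np.where(r); print(len(xs)); 
if len(xs):
    print(xs.min(),xs.max(),ys.min(),ys.max()); uv=[[xs.mean(),ys.mean()]]; P=at_z(s,uv,.072); print(uv,P)
    print(at_depth(s,np.c_[xs,ys]).mean(0))
    R,t=cam(s); print(-R.T@t)
E
```

```text
[ 0.51959913 -0.32693159  0.14901864] [-3.14119855e+00 -1.52822444e-04  1.35147354e+00] 0.07499705922814501
1144
0 552 200 419
[[np.float64(272.3024475524476), np.float64(244.83391608391608)]] [[ 0.50884082 -0.34551205  0.072     ]]
[ 0.51954003 -0.32221296  0.10596598]
[ 0.53739027 -0.25031231  0.32947528]
```

View pics/w3.png

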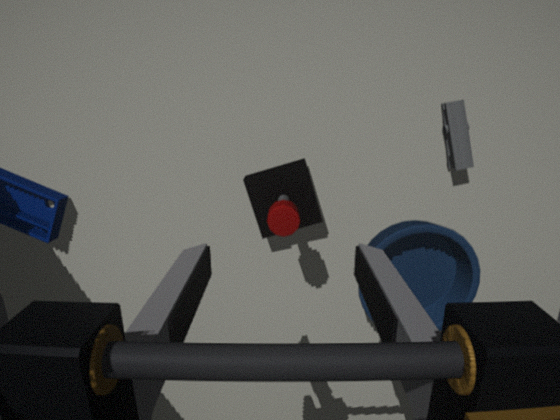

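The knob is at (284,218), centred between the fingers; clip and ashtray are clear of them.

```bash
python3 - <<'E'
from m import *
o=get_obs(); s=snapshot("wrist"); _,_,r=masks(s,(255,190,315,245)); ys,xs=np.where(r)
print(len(xs),xs.min(),xs.max(),ys.min(),ys.max()); P=at_z(s,[[xs.mean(),ys.mean()]],.075)[0]
Q=at_depth(s,np.c_[xs,ys]); print(P,Q.min(0),Q.max(0))
a=o["ee_rot"][2]; d=P[:2]-o["tool_pos"][:2]; print("dx,dy mm",1000*(d@[np.cos(a),np.sin(a)]),1000*(d@[np.sin(a),-np.cos(a)]))
E
```

```text
964 266 299 202 237
[ 0.52122161 -0.3259833   0.075     ] [ 0.5029361  -0.34315354  0.01374266] [ 0.5378772  -0.24913754  0.32962277]
dx,dy mm -0.10829518093970482 1.0129618563935245
```

{"op": "drive_tool", "data": {"commands": [[0,0.025,0.4,0,0,0],[0,0,0.5,0,0,0],[0,0,0.5,0,0,0],[0,0,0.5,0,0,0],[0,0,0.3,0,0,0],[0,0,0.16,0,0,0],[0,0,0,0,0,0]]}}

```text
time: 19.95
tool_pos: [0.522, -0.3248, 0.0547]
ee_rot: [-3.141, -0.0, 1.356]
wrist_force: [0.9, 0.5, 0.1]
width: 0.0754
finger_force: 0.0
```

{"op": "drive_tool", "data": {"commands": [[0,0,0,0,0,0],[0,0,0,0,0,0],[0,0,0,0,0,0],[0,0,0,0,0,0],[0,0,0,0,0,0],[0,0,0,0,0,0],[0,0,0,0,0,0],[0,0,0,0,0,0]], "gripper": 1.0}}

```text
time: 20.95
tool_pos: [0.5221, -0.3251, 0.0551]
ee_rot: [3.142, -0.0, 1.355]
wrist_force: [0.4, -0.4, 0.1]
width: 0.0231
finger_force: 30.0
```

Gripped at width 23 mm. I lift straight out, then measure the now uncovered hole mark and look at the held pin.

{"op": "drive_tool", "data": {"commands": [[0,0,-0.2,0,0,0],[0,0,-0.3,0,0,0],[0,0,-0.3,0,0,0],[0,0,-0.3,0,0,0],[0,0,-0.4,0,0,0],[0,0,-0.4,0,0,0],[0,0,0,0,0,0]]}}

```text
time: 21.82
tool_pos: [0.5231, -0.3259, 0.1336]
ee_rot: [3.138, 0.002, 1.355]
wrist_force: [0.9, -0.8, -1.1]
width: 0.0233
finger_force: 30.0
```

```bash
python3 - <<'E'
from m import *
o=get_obs(); print(o["tool_pos"],o["ee_rot"],o["width"])
out=[]
for n,w in(("top",(245,165,300,205)),("side",(255,185,315,240))):
    s=snapshot(n); uv=proj(s,[[.5382,.0407,.02]])[0]; print(n,"expected",uv)
    x,y=np.round(uv).astype(int); c=s["image"][y-22:y+22,x-26:x+26]; out.append(cv2.resize(c,None,fx=7.5,fy=7.5,interpolation=cv2.INTER_CUBIC))
    V=s["image"].max(2).astype(int); sub=V[y-8:y+9,x-8:x+9]; hsv=cv2.cvtColor(s["image"],cv2.COLOR_BGR2HSV)[y-8:y+9,x-8:x+9]
    m=(sub<70); ys,xs=np.where(m); print(sub.min(),len(xs)); 
    if len(xs): print(at_z(s,[[xs.mean()+x-8,ys.mean()+y-8]],.02))
p=proj(s,[o["tool_pos"]])[0]; x,y=np.round(p).astype(int); c=s["image"][y-40:y+50,x-60:x+60]
out2=cv2.resize(c,(780,585-330),interpolation=cv2.INTER_CUBIC)
cv2.imwrite("pics/hole.png",np.vstack([np.hstack(out),out2]))
E
```

```text
[ 0.52306298 -0.32586775  0.13364982] [3.13754008e+00 1.75877311e-03 1.35528928e+00] 0.023263279060986894
top expected [268.10406824 190.01396445]
47 36
[[0.53929587 0.03973553 0.02      ]]
side expected [289.02955926 222.31650267]
67 1
[[0.5434182  0.03957653 0.02      ]]
```

View pics/hole.png

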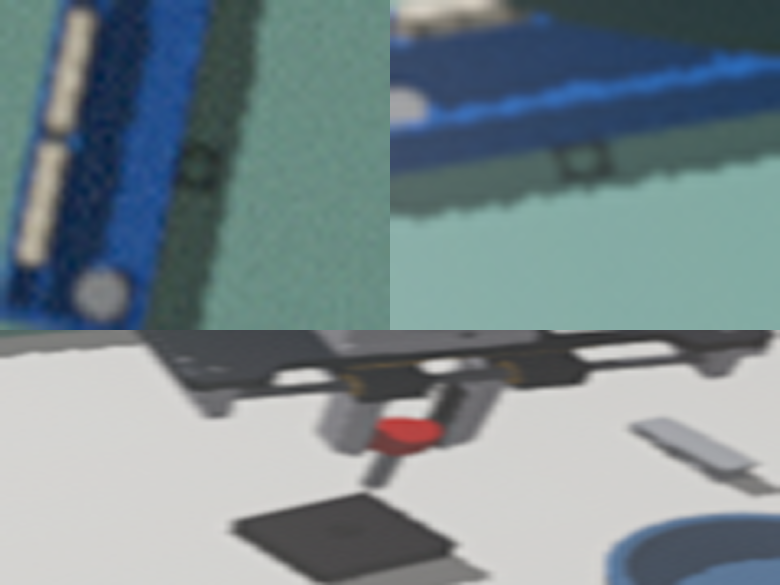

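The hole mark is confirmed: top measurement (539,40) mm against the predicted (538,41). The pin may lean in the grip, so I measure that with the side and wrist views.

```bash
python3 - <<'E'
from m import *
o=get_obs(); T=o["tool_pos"]; k=np.array([T[0],T[1],T[2]+.0145])
out=[]
for n in("side","wrist"):
    s=snapshot(n); a=proj(s,[k,k-[0,0,.064]]); print(n,"vertical pin: knob,tip px",np.round(a,1).tolist())
    x,y=np.round(a.mean(0)).astype(int); h=45 if n=="side" else 110
    x0=max(0,x-h);y0=max(0,y-h); c=s["image"][y0:y0+2*h,x0:x0+2*h]; f=390/(2*h); out.append(cv2.resize(c,(390,int(c.shape[0]*390/c.shape[1])),interpolation=cv2.INTER_CUBIC)[:390]); print("crop origin",x0,y0,c.shape,f)
H=max(i.shape[0] for i in out); out=[cv2.copyMakeBorder(i,0,H-i.shape[0],0,0,0) for i in out]
cv2.imwrite("pics/pin.png",np.hstack(out))
E
```

```text
side vertical pin: knob,tip px [[362.6, 301.3], [358.8, 318.8]]
crop origin 316 265 (90, 90, 3) 4.333333333333333
wrist vertical pin: knob,tip px [[281.1, 274.0], [281.4, 231.2]]
crop origin 171 143 (220, 220, 3) 1.7727272727272727
```

View pics/pin.png

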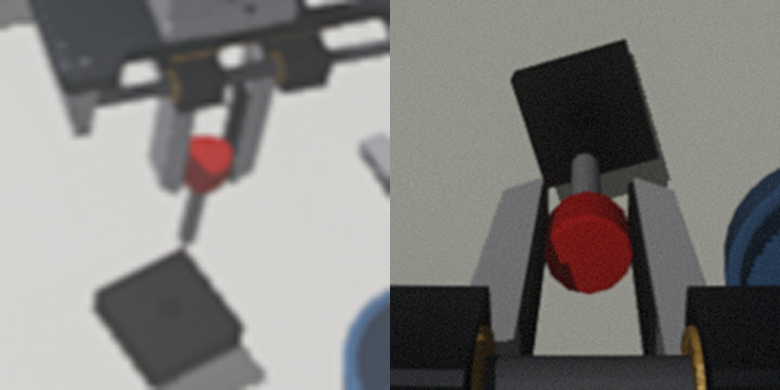

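The pin hangs plumb in the grip: the tip is within 2 px of the predicted vertical in both views, about 1 mm to tool -x. I carry it above the hole.

{"op": "drive_tool", "data": {"commands": [[0.3,-0.05,0,0,0,0],[0.6,-0.1,0,0,0,0],[0.65,-0.12,0,0,0,0],[0.65,-0.12,0,0,0,0],[0.65,-0.12,0,0,0,0],[0.65,-0.12,0,0,0,0],[0.65,-0.12,0,0,0,0],[0.65,-0.12,0,0,0,0],[0.65,-0.12,0,0,0,0],[0.65,-0.12,0,0,0,0],[0.65,-0.12,0,0,0,0],[0.65,-0.12,0,0,0,0],[0.65,-0.12,0,0,0,0],[0.65,-0.12,0,0,0,0],[0.35,0,0,0,0,0],[0,0,0,0,0,0],[0,0,0,0,0,0]]}}

```text
time: 24.15
tool_pos: [0.5372, 0.0417, 0.131]
ee_rot: [-3.142, 0.0, 1.355]
wrist_force: [-0.7, -0.4, -0.4]
width: 0.0233
finger_force: 30.0
```

{"op": "drive_tool", "data": {"commands": [[0,0,0.3,0,0,0],[0,0,0.3,0,0,0],[0,0,0.3,0,0,0],[0,0,0.2,0,0,0],[0,0,0,0,0,0],[0,0,0,0,0,0]]}}

```text
time: 24.9
tool_pos: [0.5376, 0.0422, 0.0874]
ee_rot: [3.141, -0.0, 1.355]
wrist_force: [-1.3, -0.2, -0.4]
width: 0.0232
finger_force: 30.0
```

```bash
python3 - <<'E'
from m import *
o=get_obs(); T=o["tool_pos"]; print(T,o["ee_rot"],o["wrist_force"])
out=[]; tip=T-[0,0,.05]
for n,h in(("wrist",50),("side",30)):
    s=snapshot(n); p=proj(s,[tip,[.5387,.0402,.02]]); print(n,"tip,hole expected",np.round(p,1).tolist())
    x,y=np.round(p[1]).astype(int); x0,y0=x-h,y-h; c=s["image"][y0:y0+2*h,x0:x0+2*h]; print(x0,y0,390/2/h); out.append(cv2.resize(c,(390,390),interpolation=cv2.INTER_CUBIC))
cv2.imwrite("pics/ins.png",np.hstack(out))
E
```

```text
[0.53763331 0.04217226 0.08744908] [ 3.14084395e+00 -2.68527654e-04  1.35533642e+00] [-1.28112168 -0.16471632 -0.43361974]
wrist tip,hole expected [[280.8, 230.4], [282.9, 224.6]]
233 175 3.9
side tip,hole expected [[288.8, 217.4], [289.3, 222.4]]
259 192 6.5
```

View pics/ins.png

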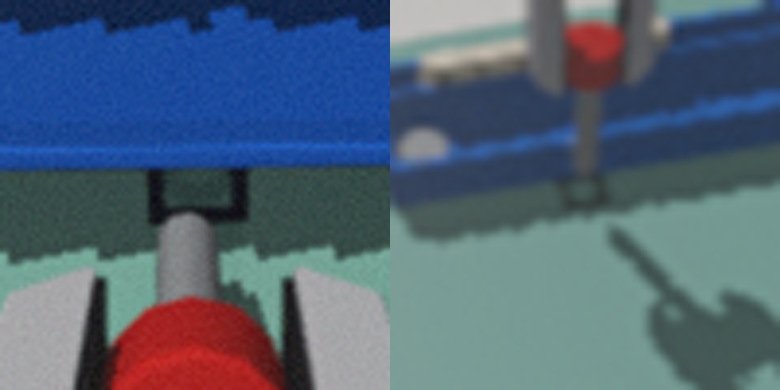

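Wrist view: the mark's visible outer edges are at columns 148 and 248 and its lower edge at row 222; the tip's far rim is at (188,212). I work out tip against hole in this one image.

```bash
python3 - <<'E'
from m import *
o=get_obs(); T=o["tool_pos"]; s=snapshot("wrist"); a=o["ee_rot"][2]
ex=np.array([np.cos(a),np.sin(a)]); ey=np.array([np.sin(a),-np.cos(a)])
px=lambda q:[233+q[0]/3.9,175+q[1]/3.9]
f=lambda q,z:(at_z(s,[px(q)],z)[0,:2]-T[:2])*1000
for nm,q,z in(("mark lower-left",(148,222),.02),("mark lower-right",(248,222),.02),("tip rim",(188,212),T[2]-.05),("tip rim chamf",(188,212),T[2]-.049),("knob bottom L",(110,370),T[2]+.0235),("knob top C near",(195,330),T[2]+.0235)):
    d=f(q,z); print(nm,"x %.1f y %.1f"%(d@ex,d@ey))
# board yaw square: knob fit
_,_,r=masks(s,(240,230,320,330)); ys,xs=np.where(r); print(xs.min(),xs.max(),ys.min(),ys.max())
for nm,d in(("hole(top cam)",np.array([538.7,40.2])-T[:2]*1000),): print(nm,d@ex,d@ey)
E
```

```text
mark lower-left x -7.2 y -7.0
mark lower-right x -7.2 y 11.1
tip rim x 0.7 y 0.3
tip rim chamf x 1.1 y 0.3
knob bottom L x 5.9 y -8.9
knob top C near x 11.0 y 1.1
258 307 251 307
hole(top cam) -1.7243578395739982 1.2887412757078585
```

```bash
python3 - <<'E'
from m import *
from scipy.optimize import least_squares
o=get_obs(); T=o["tool_pos"]; s=snapshot("wrist"); a=o["ee_rot"][2]
ex=np.array([np.cos(a),np.sin(a),0]); ey=np.array([np.sin(a),-np.cos(a),0]); ez=np.array([0,0,1.])
H,S,V=cv2.split(cv2.cvtColor(s["image"],cv2.COLOR_BGR2HSV)); r=((H<10)|(H>170))&(S>120)&(V>40); r[:240]=0;r[345:]=0;r[:,:235]=0;r[:,330:]=0
n,l,st,ce=cv2.connectedComponentsWithStats(r.astype(np.uint8)); i=1+np.argmax(st[1:,4]); print("knob bbox",st[i])
x,y,w,h,_=st[i]; box=np.array([x-.5,x+w-.5,y-.5,y+h-.5])
t=np.linspace(0,2*np.pi,60)
def model(p):
    c=T+p[0]*ex+p[1]*ey+(.014+p[2])*ez; R=[c+.012*(np.cos(u)*ex+np.sin(u)*ey)+z*ez for z in(-.009,.009) for u in t]
    q=proj(s,R); return np.array([q[:,0].min(),q[:,0].max(),q[:,1].min(),q[:,1].max()])
f=least_squares(lambda p:model(p)-box,[0,0,0],x_scale=.001); print("knob offset mm (x,y,z) from TCP axis",f.x*1000,f.fun)
c=T+f.x[0]*ex+f.x[1]*ey+(.014-.064+f.x[2])*ez
q=proj(s,[c+rr*(np.cos(u)*ex+np.sin(u)*ey) for rr in(.004,.005) for u in t]); print("predicted tip rim row r4,r5",q[:60,1].min(),q[60:,1].min(),"col",q[:,0].mean(),"seen",175+212/3.9,233+188/3.9)
d=at_z(s,[[233+198/3.9,175+168/3.9]],.042)[0]-T; print("rail outer edge x",d@ex*1000)
for u in(.020,): 
  for X in(.0018,-.0017): 
    c=np.array([T[0],T[1],u])+X*ex+.002*ey; print(proj(s,[c])[0])
E
```

```text
knob bbox [ 258  251   51   58 2253]
knob offset mm (x,y,z) from TCP axis [-5.44275249  1.17714704 -4.38042022] [ 0.61404222 -0.61438314 -0.55522654  0.52876032]
predicted tip rim row r4,r5 230.30651065149397 228.88279733565022 col 282.526750339777 seen 229.35897435897436 281.2051282051282
rail outer edge x 9.700206340619381
[283.64781271 219.72020375]
[283.64200599 224.49031031]
```

All within the wrist image: the hole is at tool (+1.8,+2.0), the tip at about (-3.8,+0.5), and the hole-to-face distance is 7.9 mm, inside the stated 7 to 10. The 23 mm grip chord also implies a 3.3 mm offset. I shift, go lower and look once more.

{"op": "drive_tool", "data": {"commands": [[0.06,0.02,0,0,0,0],[0.07,0.02,0,0,0,0],[0,0,0.15,0,0,0],[0,0,0.15,0,0,0],[0,0,0,0,0,0],[0,0,0,0,0,0]]}}

```text
time: 25.85
tool_pos: [0.5399, 0.0468, 0.0749]
ee_rot: [-3.141, -0.0, 1.355]
wrist_force: [-0.5, -0.3, -0.5]
width: 0.0227
finger_force: 30.0
```

```bash
python3 - <<'E'
from m import *
o=get_obs(); T=o["tool_pos"]; print(T,o["wrist_force"])
out=[]
for n,h in(("wrist",40),("side",24)):
    s=snapshot(n); x,y=(283,222) if n=="wrist" else (289,220); c=s["image"][y-h:y+h,x-h:x+h]; print(x-h,y-h,390/2/h); out.append(cv2.resize(c,(390,390),interpolation=cv2.INTER_CUBIC))
cv2.imwrite("pics/ins2.png",np.hstack(out))
E
```

```text
[0.53990445 0.0468311  0.07490937] [-0.53228902 -0.25502614 -0.53068554]
243 182 4.875
265 196 8.125
```

View pics/ins2.png

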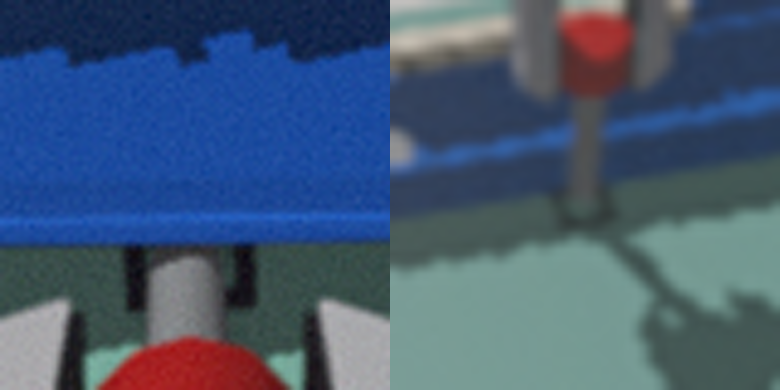

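Columns: mark centre 191.5, shaft centre 186, so about 0.7 mm still to go in +y. In x it agrees with the shift; the dark band on the shaft is the tier's shadow. I correct and lower gently, watching the force.

{"op": "drive_tool", "data": {"commands": [[0.01,0.017,0,0,0,0],[0,0,0.04,0,0,0],[0,0,0.03,0,0,0],[0,0,0.03,0,0,0],[0,0,0.03,0,0,0],[0,0,0.03,0,0,0],[0,0,0,0,0,0]]}}

```text
time: 26.82
tool_pos: [0.5406, 0.0471, 0.0685]
ee_rot: [-3.141, -0.0, 1.355]
wrist_force: [0.1, 0.1, -0.9]
width: 0.0233
finger_force: 30.0
```

{"op": "drive_tool", "data": {"commands": [[0,0,0.03,0,0,0],[0,0,0.03,0,0,0],[0,0,0.03,0,0,0],[0,0,0,0,0,0]]}}

```text
time: 27.32
tool_pos: [0.5406, 0.0471, 0.0649]
ee_rot: [-3.141, -0.0, 1.355]
wrist_force: [-0.7, 0.2, 0.1]
width: 0.0232
finger_force: 30.0
```

No force with the tip 5 mm below the board's top, so it is in the hole. I carry on down.

{"op": "drive_tool", "data": {"commands": [[0,0,0.04,0,0,0],[0,0,0.04,0,0,0],[0,0,0.04,0,0,0],[0,0,0.04,0,0,0],[0,0,0.03,0,0,0],[0,0,0,0,0,0]]}}

```text
time: 28.08
tool_pos: [0.5406, 0.0471, 0.0573]
ee_rot: [-3.141, -0.0, 1.355]
wrist_force: [1.0, 0.0, -0.4]
width: 0.0233
finger_force: 30.0
```

{"op": "drive_tool", "data": {"commands": [[0,0,0.025,0,0,0],[0,0,0.02,0,0,0],[0,0,0.02,0,0,0],[0,0,0,0,0,0]]}}

```text
time: 28.58
tool_pos: [0.5408, 0.0471, 0.055]
ee_rot: [3.141, -0.0, 1.355]
wrist_force: [0.1, 0.3, 0.3]
width: 0.0233
finger_force: 30.0
```

At the expected seat height (TCP 0.055). I open and rise.

{"op": "drive_tool", "data": {"commands": [[0,0,0,0,0,0],[0,0,0,0,0,0],[0,0,0,0,0,0],[0,0,0,0,0,0],[0,0,0,0,0,0],[0,0,0,0,0,0]], "gripper": 0.4}}

```text
time: 29.32
tool_pos: [0.5408, 0.0471, 0.0549]
ee_rot: [3.142, -0.0, 1.355]
wrist_force: [-0.4, -0.4, 0.9]
width: 0.0561
finger_force: 0.0
```

{"op": "drive_tool", "data": {"commands": [[0,0,-0.2,0,0,0],[0,0,-0.5,0,0,0],[0,0,-1,0,0,0],[0,0,-1,0,0,0],[-0.8,0,-0.4,0,0,0],[-1,0,0,0,0,0],[-1,0,0,0,0,0],[-1,0,0,0,0,0],[-1,0,0,0,0,0],[-1,0,0,0,0,0],[0,0,0,0,0,0]]}}

```text
time: 30.7
tool_pos: [0.4907, -0.1817, 0.1794]
ee_rot: [3.141, 0.0, 1.351]
wrist_force: [-0.7, 0.2, 0.8]
width: 0.0563
finger_force: 0.0
```

```bash
python3 - <<'E'
from m import *
o=get_obs(); print(o["time"],o["tool_pos"],o["width"])
for n in("top","side"):
    s=snapshot(n); p=proj(s,[[.5387,.0402,.072]])[0]; x,y=np.round(p).astype(int)
    _,_,r=masks(s,(x-15,y-15,x+15,y+15)); ys,xs=np.where(r); print(n,len(xs),"expected px",p)
    if len(xs): print([xs.mean(),ys.mean()],at_z(s,[[xs.mean(),ys.mean()]],.075 if n=="top" else .069)); Q=at_depth(s,np.c_[xs,ys]); print("knob z",np.percentile(Q[:,2],[10,50,90]))
    if n=="top":
        g,b,_=masks(s,(215,120,340,240)); q,bx=hullrect(s,b,.042); print("tier",q)
E
```

```text
30.7 [ 0.49066557 -0.18165419  0.17944523] 0.05628621805754625
top 43 expected px [268.22509585 187.38857268]
[np.float64(267.6046511627907), np.float64(187.34883720930233)] [[0.53836052 0.04204168 0.075     ]]
knob z [0.07441521 0.07671758 0.0804413 ]
tier ((577.87548828125, 72.99081420898438), (63.40196228027344, 223.34608459472656), 78.78887939453125)
side 0 expected px [289.86540642 208.44095938]
```

The knob is at (538,42) with its top at about 77 to 78 mm, so the pin is seated. The tier is at yaw -0.196. One quick numeric check of the dominoes, then I hand in.

```bash
python3 - <<'E'
from m import *
s=snapshot("top"); H=cv2.cvtColor(s["image"],cv2.COLOR_BGR2HSV); m=(H[...,2]>140)&(H[...,1]<70); k=np.zeros_like(m); k[140:215,225:275]=1
# ivory points in tier frame
ys,xs=np.where(m&k); P=at_depth(s,np.c_[xs,ys])-[.484,.0783,.02]; a=-.196; c,q=np.cos(a),np.sin(a)
t=np.c_[c*P[:,0]+q*P[:,1],-q*P[:,0]+c*P[:,1],P[:,2]]*1000; t=t[(t[:,1]>15)&(t[:,1]<45)&(t[:,0]>-5)&(t[:,0]<120)]
print(len(t),t.min(0),t.max(0),np.median(t,0))
ok=len(t)>15 and np.ptp(t[:,0])>80 and abs(np.median(t[:,1])-32)<5 and np.median(t[:,2])>20
print(ok)
if ok: print(close_job())
E
```

```text
82 [ 6.32778474 28.50790946  7.28022256] [106.8221153   37.60975097  35.1275957 ] [50.37349815 32.76010793 29.65119319]
True
the job is handed in; nothing more can be done
None
```

The job is handed in, but no verdict came back. I leaned the tier on the stop's pad at about 8 to 9 N at the wrist for over a second. My last measurements had the locking pin seated in the board's hole, the tier within about 0.02 rad of the board's x axis, and both dominoes standing. I did not re-measure the bystanders at the end.

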